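Knock the stuck blue adapter out of its bucket

TASK

The blue tube adapter is stuck in the upturned bucket of one of the two knock-out stands. Take the red-handled pin from its grey holder and push it down through the hole above the blue adapter until its collar rests on the stand and the adapter drops onto the base below. Let go, leaving the pin upright in that hole, and leave the orange adapter stuck where it is.

Things in the scene. Friction and masses are not known exactly. Their poses are not given: they have to be found in the camera images.
- pin_handle (a point): Centre of the upright knock-out pin's red grip (22 mm diameter, 60 mm long), z up. Below the grip a steel collar, 52 mm diameter, 6 mm thick, underside 36 mm below this point; then a rod, 12 mm diameter, tip 88 mm below this point. Loose, 0.12 kg. At the start the collar rests on a fixed 62 mm cube, rod in its 18 mm hole: lift straight up 55 mm to clear.
- blue_hole (a point): Centre of the 27 mm access hole in the top face of the blue adapter's stand, 100 mm above the bench, z up. Stand fixed: base 104 mm square, rubber pad on it 8 mm above the bench, two side walls, top plate 98 mm square, 8 mm thick, steel bucket under it (62 mm diameter, mouth down at 60 mm height). The adapter's flat coloured end shows 10 mm below the hole.
- blue_adapter: Blue plastic tube adapter, 44 mm diameter, 36 mm high, 34 mm nose at the bottom; origin: centre of its underside, z up. Three spring plungers hold it 54 mm above the bench; pushing it down takes 3 to 8 N for 10 mm, then less, and 20 to 30 mm down it drops onto the pad (underside 8 mm above the bench). A fully inserted pin ends just above it.
- orange_adapter: The same adapter in orange, in the other, identical stand; to be left alone. Origin: centre of its underside, z up.
Not all that is in view belongs to the job. Leave any green look-alike of the part that bears pin_handle alone.

How it is judged:
By the outcome, as a careful person would: the job done as asked, in the order asked, and still so for the second after the job is handed in, with the robot touching nothing.
It also fails if it takes over 35 s, if anything falls off the work surface, if the arm or the gripper's body presses on something with over 40 N, if the wrist force passes 120 N, or if a joint passes its speed limit or range.

ROBOT

A 6-joint arm with a two-finger parallel gripper is mounted at the origin on a cart in front of the work surface, level with it; the furniture and walls round the work are solid. World frame = base frame: x ahead of the robot, y to its left, z up, the work surface at z = 0. Lengths are in m, angles in rad, forces in N, time in s.
With the tool pointing down it reaches from about 0.275 to 0.875 m from the base axis. Payload 12.5 kg.
Tool frame: the origin (TCP) lies on the centre line of the jaws, within the pads' length; the fingertips stand r.finger_overhang ahead of it and the grasp point (between the pads) lies 3 mm ahead of it (r.finger_overhang is the distance from the TCP to the fingertips, in m); z points along the fingers, y is the direction in which the jaws open and shut (so a half turn about z gives the same grasp; the last joint's range is limited). The gripper opens to 85 mm and grips with 20 to 120 N. Pads are 22 mm wide; open, the fingers measure 114 mm over their backs; the gripper's body (76 mm by 85 mm) begins 54 mm behind the grasp point. The pads swing forward as they close: fully open they stand 13 mm farther back than shut.
Start: joints at [1.19, 0.351, 1.652, -0, 1.139, -0.085], TCP at [0.16, 0.526, 0.253] pointing down, gripper open.
Joint ranges: [-2.75, 2.75], [-0.79, 2.1], [0.01, 2.65], [-1.57, 4.71], [0.07, 3.14], [-2.87, 2.87]. Speed limits (rad/s): [2.22, 2.22, 2.79, 3.14, 3.14, 3.14].

INTERFACE

Orientations are given as a unit quaternion [x, y, z, w].
In Python, from cell import r, optics gives the robot as it stands. The module is installed in compiled form; this text tells all that it offers. Calls block until the motion is done:
- r.move_to(position, orientation): joint-space move of the TCP to a pose.
- r.move_linear(position, rot=None, vel=0.15): straight line of the TCP; rot=None keeps the orientation; vel is the mean speed in m/s.
- r.set_joints(angles): joint-space move.
- r.set_gripper(opening, squeeze=None): opening from 0.0 (shut) to 1.0 (fully open); squeeze is the grip in N (None keeps the last); returns when the fingers have stopped.
- r.sleep(seconds).
- r.inverse_kinematics(position, orientation): joint angles nearest the present ones, or None.
- optics.get_image(name): name is "scene" or "top" or "wrist"; returns a dict with "pixels" (384x512x3 uint8, red, green, blue), "depth" (384x512 float32, m along the optical axis (not along the pixel's ray), 0 where there is no reading), "fx", "fy", "cx", "cy" (pixels), "camera_from_world" (4x4, takes a point from world to camera coordinates); the wrist camera has in their place "mount" (4x4, takes a point from camera to tool coordinates, whose origin is the TCP and whose axes are the flange's). Camera axes: x right, y down, z forward; pixel columns grow to the right and rows downward; lengths in m; the calibration is good to about 2 mm. The wrist camera is an equidistant fisheye: a pixel r from the principal point sees the ray r / f radians off the axis. A picture is of the moment at which its call begins: read the wrist's pose just before it.
A pose or a line that the arm cannot do raises r.PlanningError and nothing moves.
- r.hand_in(): hands the job in, once; it reports no verdict.
Readings, each from a call of its own:
- r.current_t(): time.
- r.current_q(): joint angles.
- r.current_qvel(): joint speeds.
- r.current_effort(): joint torques, N m.
- r.current_tool_pos(): TCP position.
- r.current_ee_rot(): TCP orientation.
- r.current_contact_force(): force on the tool from outside, world axes, zero at the start.
- r.current_torque(): the same for the moment, N m.
- r.current_opening(): opening from 0.0 (shut) to 1.0 (fully open).
Only numpy, scipy, OpenCV 4.12 (cv2) and the standard library are available. Lean on these libraries where they do the work, as an engineer would, in place of code of your own. Each camera call takes 0.05 s, during which the arm holds its last target. There are 200 camera calls.

## Working session

There is one attempt and no reset: what is moved stays moved. The work goes in short steps, each a Python script; the robot and the scene stay as the last script left them, time stands still between calls to the robot, and variables do not carry over. Pictures are saved under pics/ and viewed, on a budget of 10 in all, crops included, one or two more only if the job needs it, and the job is handed in when it is done.

```bash
mkdir -p pics
cat > h.py <<'E'
import numpy as np, cv2
from cell import r, optics
def save(n,im): cv2.imwrite('pics/'+n,cv2.cvtColor(im,cv2.COLOR_RGB2BGR))
def world(d,u,v,z=None):
    T=np.linalg.inv(d["camera_from_world"]); ray=np.array([(u-d["cx"])/d["fx"],(v-d["cy"])/d["fy"],1])
    if z is None: s=d["depth"][int(round(v)),int(round(u))]
    else: s=(z-T[2,3])/(T[:3,:3]@ray)[2]
    return T[:3,:3]@(ray*s)+T[:3,3]
E
python3 - <<'E'
from h import *
import pickle
for n in("top","scene"):
    d=optics.get_image(n); pickle.dump(d,open(n+".pkl","wb")); save(n+".png",cv2.resize(d["pixels"],(800,600)))
    print(n,d["fx"],d["cx"],d["cy"],np.linalg.inv(d["camera_from_world"]).round(3).tolist())
print(r.current_t(),r.finger_overhang,r.current_ee_rot())
E
```

```text
top 430.8929078696676 257.964640345561 190.72221438192045 [[-0.015, -0.987, 0.158, 0.35], [-0.999, 0.021, 0.036, -0.095], [-0.038, -0.157, -0.987, 0.926], [0.0, 0.0, 0.0, 1.0]]
scene 358.5960474280692 252.5294149031602 193.70737964023635 [[0.709, -0.468, 0.528, 0.039], [-0.705, -0.486, 0.516, -0.52], [0.015, -0.738, -0.674, 0.669], [0.0, 0.0, 0.0, 1.0]]
0.1 0.022 [ 1.47348578e-01  9.89084478e-01 -5.26796607e-04 -1.17888733e-04]
```

View pics/top.png

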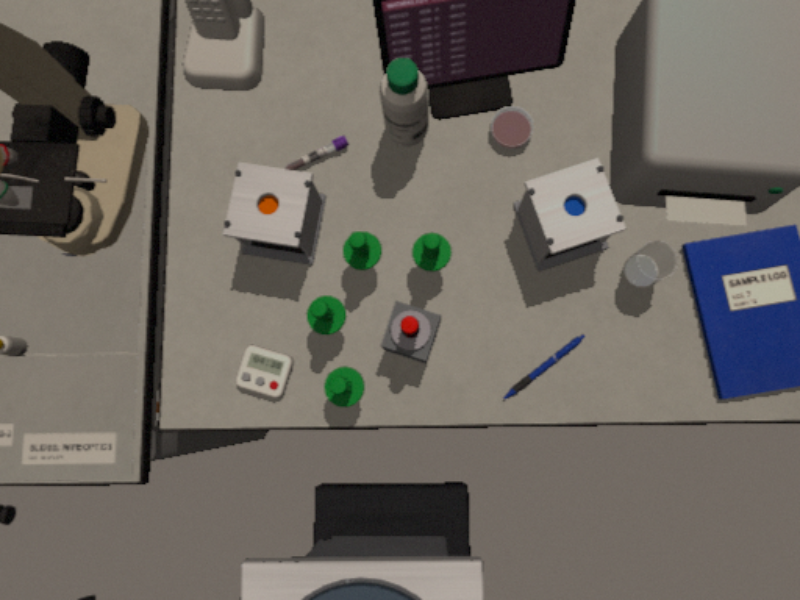

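View pics/scene.png

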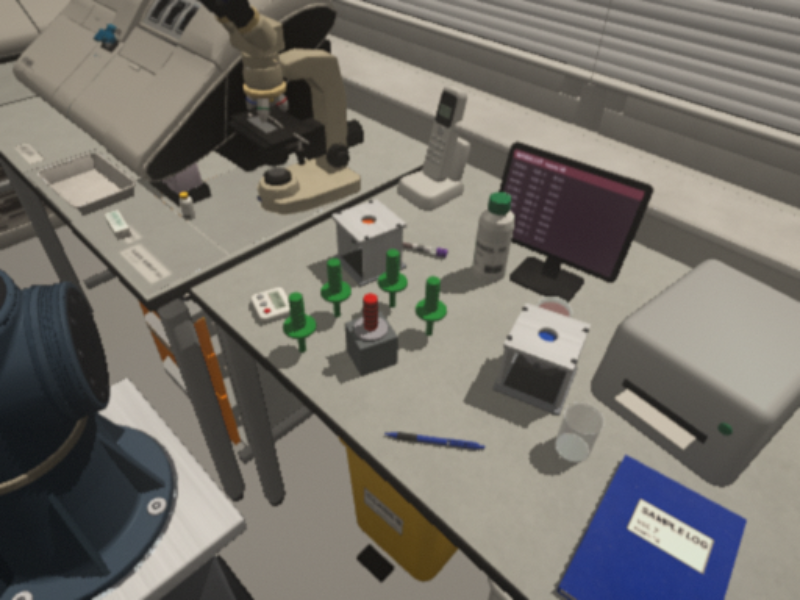

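Top view: red grip at (410,326), blue hole at (575,205), orange at (268,205), and four green look-alikes at (362,250), (432,252), (326,315) and (344,386). The scene view agrees: red grip at (371,312), blue hole at (548,335).

Run:
```python
from h import *
import pickle
for n in("top","scene"):
    d=pickle.load(open(n+".pkl","rb")); hsv=cv2.cvtColor(d["pixels"],cv2.COLOR_RGB2HSV).astype(int); H,S,V=[hsv[...,i] for i in range(3)]
    for c,m,z in(("red",((H<6)|(H>174))&(S>180)&(V>90),.128),("blue",(abs(H-108)<12)&(S>140)&(V>90),.09),("orange",(abs(H-12)<6)&(S>180)&(V>120),.09),("green",(abs(H-65)<15)&(S>150),.06)):
        k,l,s,ce=cv2.connectedComponentsWithStats(m.astype(np.uint8))
        for i in range(1,k):
            if s[i,4]>25: 
                px=d["pixels"][l==i]; ys,xs=np.where(l==i)
                P=np.array([world(d,x,y) for x,y in zip(xs,ys) if d["depth"][y,x]>0])
                print(n,c,s[i].tolist(),ce[i].round(1),"plane",world(d,*ce[i],z).round(4),"depthmed",np.median(P,0).round(4),"top",np.median(P[P[:,2]>np.percentile(P[:,2],70)],0).round(4))
    # top-plate pixels: depth points at z .093...107, fit rect
    vv,uu=np.mgrid[0:384,0:512]; T=np.linalg.inv(d["camera_from_world"]); D=d["depth"]
    P=np.stack([(uu-d["cx"])/d["fx"]*D,(vv-d["cy"])/d["fy"]*D,D],-1)@T[:3,:3].T+T[:3,3]
    for nm,c in(("plate",(.51,-.33)),("cube",(.33,-.1))):
        print(nm)
    np.save(n+"_P.npy",P)
    m=(abs(P[...,2]-.1)<.006)&(D>0)
    k,l,s,ce=cv2.connectedComponentsWithStats(m.astype(np.uint8))
    for i in range(1,k):
        if s[i,4]>500: 
            Q=P[l==i]; print(n,"z100",s[i].tolist(),cv2.minAreaRect(Q[:,:2].astype(np.float32)),np.median(Q[:,2]))
    m=(abs(P[...,2]-.062)<.006)&(D>0)
    k,l,s,ce=cv2.connectedComponentsWithStats(m.astype(np.uint8))
    for i in range(1,k):
        if s[i,4]>150: 
            Q=P[l==i]; print(n,"z62",s[i].tolist(),cv2.minAreaRect(Q[:,:2].astype(np.float32)),np.median(Q[:,2]))
```

```text
top red [257, 203, 11, 10, 90] [261.7 207.6] plane [ 0.4456 -0.0727  0.128 ] depthmed [ 0.4454 -0.0732  0.128 ] top [ 0.4447 -0.0714  0.1293]
top blue [361, 128, 13, 10, 96] [367.1 132.4] plane [ 0.5964 -0.2837  0.09  ] depthmed [ 0.5965 -0.2833  0.0906] top [ 0.598  -0.2833  0.0919]
top blue [439, 145, 73, 110, 5227] [479.3 199.5] plane [ 0.4575 -0.4899  0.09  ] depthmed [ 0.4584 -0.5247  0.0139] top [ 0.4554 -0.5228  0.0155]
top blue [356, 215, 18, 14, 57] [364.  221.3] plane [ 0.4198 -0.2681  0.09  ] depthmed [ 0.4268 -0.285   0.0104] top [ 0.4248 -0.28    0.013 ]
top blue [339, 229, 16, 13, 58] [346.5 235.1] plane [ 0.3938 -0.2335  0.09  ] depthmed [ 0.3982 -0.2469  0.0094] top [ 0.4013 -0.2498  0.0108]
top orange [166, 127, 12, 10, 93] [171.3 131.5] plane [0.6088 0.109  0.09  ] depthmed [0.6089 0.1093 0.0906] top [0.6068 0.1087 0.0925]
top green [247, 38, 20, 22, 338] [257.3  48.2] plane [ 0.7985 -0.0669  0.06  ] depthmed [ 0.7447 -0.07    0.165 ] top [ 0.7472 -0.0698  0.1667]
top green [220, 149, 24, 23, 433] [231.4 160. ] plane [ 0.5537 -0.0099  0.06  ] depthmed [ 0.5487 -0.01
[... 4015 characters left out ...]
39448929), 70.72344970703125) 0.06245464170659715
scene z62 [181, 201, 21, 15, 189] ((0.37460920214653015, 0.013394808396697044), (0.04523702710866928, 0.048332974314689636), 53.90642547607422) 0.05846990655775075
scene z62 [443, 281, 41, 19, 160] ((0.6154925227165222, -0.5437682271003723), (0.02801498956978321, 0.07465587556362152), 31.479761123657227) 0.06185027843430274
scene z62 [52, 296, 41, 56, 292] ((0.04051633179187775, -0.0691937804222107), (0.10557150840759277, 0.018457790836691856), 30.315698623657227) 0.0621151589143602
scene z62 [0, 342, 49, 16, 212] ((-0.039701834321022034, -0.06554163992404938), (0.01150843221694231, 0.07455254346132278), 59.82009506225586) 0.06167394003757237
```

Both cameras agree to 2 mm: pin about (0.446,-0.072), blue hole about (0.5965,-0.282), and plate height 0.100 as specified. Next I check clearance around the hole and approach the pin.

```bash
cat >> h.py <<'E'
def quat(deg): # tool down, jaw (y) axis at deg from world x
    # y->(2ab,2b^2-1)
    a=np.deg2rad(deg); b=np.cos((np.pi/2-a)/2); s=np.sin((np.pi/2-a)/2)
    return [s,b,0,0]
PIN=np.array([.4462,-.0721]); HOLE=np.array([.5966,-.2822])
E
python3 - <<'E'
from h import *
P=np.concatenate([np.load(n+"_P.npy").reshape(-1,3) for n in("top","scene")])
for rad in(.08,.1,.12,.15):
    Q=P[np.hypot(*(P[:,:2]-HOLE).T)<rad]; Q=Q[Q[:,2]>.12]; print(rad,len(Q),Q[Q[:,2].argmax()].round(3) if len(Q) else "")
for n,p,z in(("pin",PIN,.104),("hole",HOLE,.142),("hole",HOLE,.26)):
    for a in(-30,-10,10,30): 
        q=r.inverse_kinematics([*p,z],quat(a)); print(n,a,None if q is None else np.round(q,2))
r.set_gripper(.6,40)
r.move_to([*PIN,.21],quat(30))
print(r.current_t(),r.current_tool_pos(),r.current_ee_rot())
d=optics.get_image("wrist"); print(d["fx"],d["cx"],d["cy"],d["mount"].round(3).tolist())
save("w1.png",cv2.resize(d["pixels"],(800,600)))
E
```

```text
0.08 0 
0.1 483 [ 0.638 -0.373  0.156]
0.12 1302 [ 0.663 -0.381  0.157]
0.15 3066 [ 0.679 -0.404  0.158]
pin -30 [-0.26  0.41  2.02 -0.    0.71  0.26]
pin -10 [-0.26  0.41  2.02 -0.    0.71 -0.09]
pin 10 [-0.26  0.41  2.02 -0.    0.71 -0.44]
pin 30 [-0.26  0.41  2.02 -0.    0.71 -0.79]
hole -30 [-0.51  0.67  1.43 -0.    1.04  0.01]
hole -10 [-0.51  0.67  1.43 -0.    1.04 -0.34]
hole 10 [-0.51  0.67  1.43 -0.    1.04 -0.69]
hole 30 [-0.51  0.67  1.43 -0.    1.04 -1.04]
hole -30 [-0.51  0.55  1.33 -0.    1.26  0.01]
hole -10 [-0.51  0.55  1.33 -0.    1.26 -0.34]
hole 10 [-0.51  0.55  1.33 -0.    1.26 -0.69]
hole 30 [-0.51  0.55  1.33 -0.    1.26 -1.04]
2.9 [ 0.44636375 -0.07157876  0.21004716] [4.99583602e-01 8.66265674e-01 6.70416831e-05 4.89230563e-05]
297.3186396354542 255.3548501972191 196.30542750593347 [[0.0, -0.949, -0.315, 0.08], [1.0, 0.0, -0.0, -0.001], [0.0, -0.315, 0.949, -0.122], [0.0, 0.0, 0.0, 1.0]]
```

View pics/w1.png

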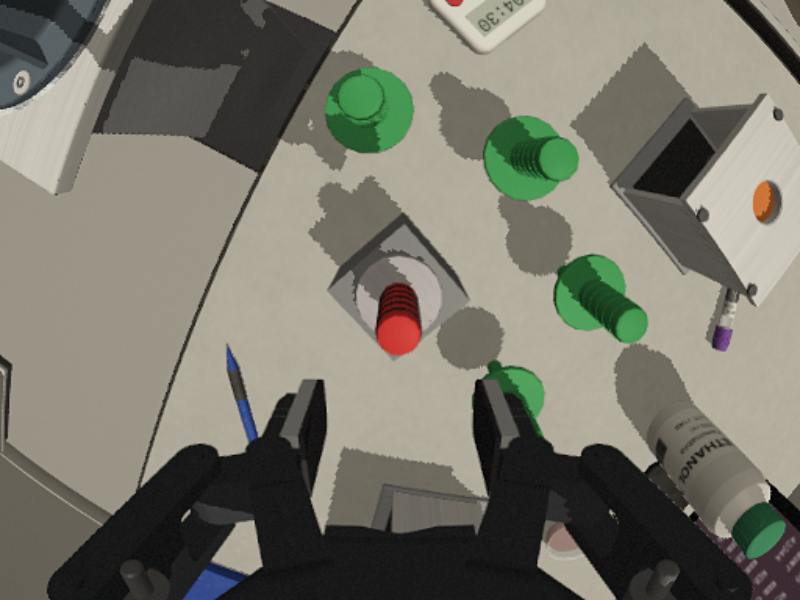

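The wrist view shows the red grip top at (399,335), centred between the jaws (x about 398). By the mount calibration it is about 2 mm off the TCP axis, which is fine. The green pins are clear of the jaws. Grasp and lift.

Run:
```python
from h import *
r.move_linear([*PIN,.104],vel=.1)
print(r.current_contact_force().round(2) if hasattr(r.current_contact_force(),'round') else r.current_contact_force())
r.set_gripper(0.,60); print(r.current_opening(),r.current_tool_pos())
r.move_linear([*PIN,.25],vel=.12)
print(r.current_t(),r.current_opening(),r.current_contact_force())
r.move_to([*HOLE,.25],quat(10))
print(r.current_t(),r.current_tool_pos(),r.current_opening())
d=optics.get_image("wrist"); s=optics.get_image("scene")
save("w2.png",cv2.resize(d["pixels"],(800,600)))
save("s2.png",cv2.resize(s["pixels"][100:300,200:460],(780,600),interpolation=cv2.INTER_CUBIC))
```

```text
[ 0.62  0.11 -0.54]
0.24122650624123937 [ 0.44635446 -0.07217119  0.10448497]
5.9 0.24204111925969007 [-0.61992033 -0.7747927  -1.04736687]
6.9083 [ 0.59629365 -0.28124326  0.24982195] 0.24351444910816897
```

View pics/w2.png

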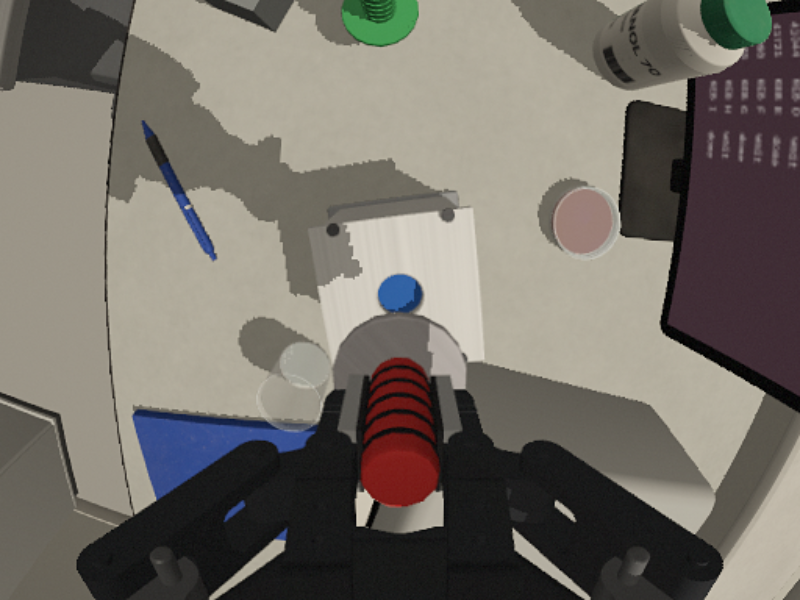

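View pics/s2.png

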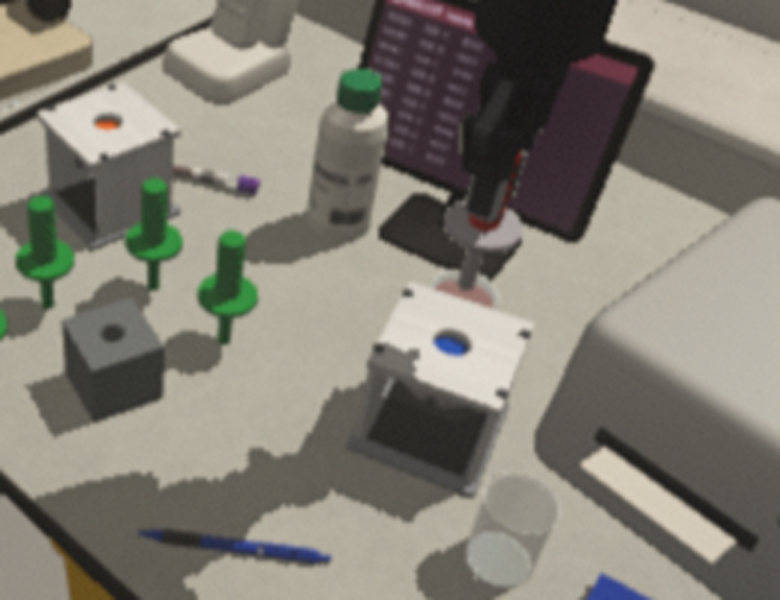

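The pin is held and the holder is empty. Wrist view: hole at (400,293), collar spanning x=333..467 with its far edge at y=314. Scene crop: collar centre about (482,222), rod tip about (468,287). I compare these with the projections for an upright pin.

Run:
```python
from h import *
import pickle
from scipy.spatial.transform import Rotation as R
s=pickle.load(open("scene.pkl","rb")); t=np.array(r.current_tool_pos())
def proj(p):
    c=(s["camera_from_world"]@[*p,1])[:3]; u=s["fx"]*c[0]/c[2]+s["cx"]; v=s["fy"]*c[1]/c[2]+s["cy"]; return ((u-200)*3,(v-100)*3)
for n,z in(("tip",-.0945),("collar_low",-.0425),("collar_top",-.0365),("griptop",.0235)): print(n,np.round(proj(t+[0,0,z])))
print("hole",np.round(proj([*HOLE,.1])))
d=optics.get_image("wrist"); M=np.linalg.inv(d["mount"])
def fe(p):
    c=(M@[*p,1])[:3]; th=np.arctan2(np.hypot(c[0],c[1]),c[2]); ph=np.arctan2(c[1],c[0]); return np.round(1.5625*np.array([d["fx"]*th*np.cos(ph)+d["cx"],d["fx"]*th*np.sin(ph)+d["cy"]]))
Rt=R.from_quat(r.current_ee_rot())
C=[fe([.026*np.cos(a),.026*np.sin(a),.0365]) for a in np.linspace(0,6.28,60)]; C=np.array(C)
print("collar x",C[:,0].min(),C[:,0].max(),"ytop",C[:,1].min())
print("griptop",fe([0,0,-.0235]))
print("hole pred",fe(Rt.inv().apply(np.array([*HOLE,.1])-t)), "z plate; adapter",fe(Rt.inv().apply(np.array([*HOLE,.09])-t)))
print("tilt",np.rad2deg(np.arccos(-Rt.as_matrix()[2,2])),r.current_torque())
```

```text
tip [465. 284.]
collar_low [481. 227.]
collar_top [483. 220.]
griptop [503. 147.]
hole [451. 340.]
collar x 333.0 469.0 ytop 311.0
griptop [402. 476.]
hole pred [400. 293.] z plate; adapter [400. 288.]
tilt 0.016376824311245163 [ 1.17509260e-02  3.89193034e-05 -1.24210460e-02]
```

The pin is upright and aligned, and all projections agree within about 3 px. Insert with force watching. Collar contact is expected at TCP z≈0.1425.

Run:
```python
from h import *
r.move_linear([*HOLE,.192],vel=.1)
f0=np.array(r.current_contact_force()); print(r.current_tool_pos(),f0)
z=.186
while z>.138:
    r.move_linear([*HOLE,z],vel=.05)
    f=np.array(r.current_contact_force())-f0; print(round(z,4),round(r.current_tool_pos()[2],4),f.round(1))
    if np.linalg.norm(f[:2])>15 or f[2]>25 or (z<.146 and f[2]>10): break
    z-=.006 if z>.150 else .0015
print(r.current_t(),r.current_opening())
save("s3.png",cv2.resize(optics.get_image("scene")["pixels"][150:300,280:480],(800,600),interpolation=cv2.INTER_CUBIC))
```

```text
[ 0.59688198 -0.28230098  0.19257125] [ 0.10786517 -0.2302398   0.02056321]
0.186 0.1859 [ 0.2  0.7 -0.4]
0.18 0.1799 [ 0.5  1.2 -2.1]
0.174 0.1735 [-0.3 -0.1 -1.5]
0.168 0.1674 [ 0.6 -0.8 -0.8]
0.162 0.1614 [-0.4 -0.6 -0.3]
0.156 0.1555 [ 0.3  0.4 -1.8]
0.15 0.1495 [ 0.9  0.3 -0.1]
0.1485 0.1485 [-0.  -0.5 -1.3]
0.147 0.1469 [-0.7  0.6 -1.3]
0.1455 0.1454 [ 0.  -0.  -0.7]
0.144 0.1439 [-0.   0.1 -2. ]
0.1425 0.1425 [-0.9 -0.4 -0.4]
0.141 0.1425 [-5.9  2.5 12.1]
11.1583 0.24057731391232026
```

View pics/s3.png

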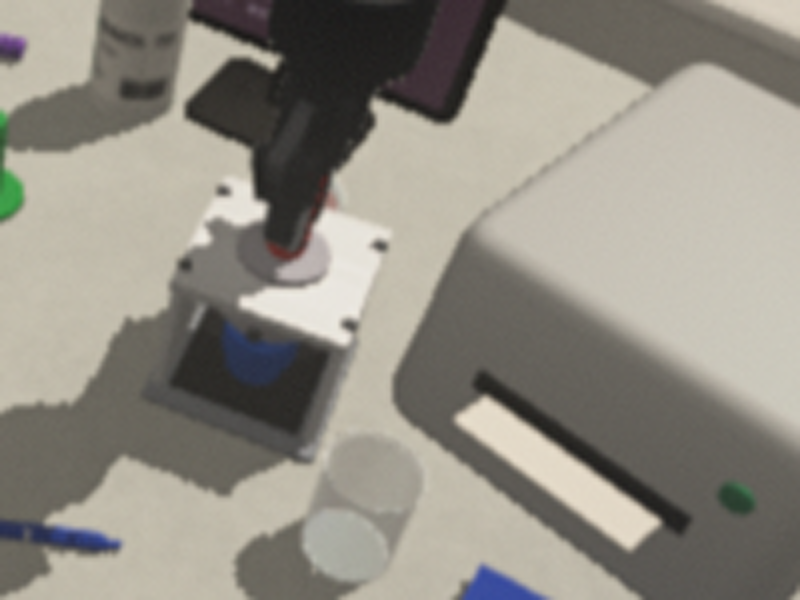

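The collar is seated at TCP z=0.1425 as predicted, and the blue adapter now shows below on the base at (258,350). Relieve the press, release, retract and check.

Run:
```python
from h import *
r.move_linear([*HOLE,.1425],vel=.05)
r.set_gripper(.6); print(r.current_opening(),r.current_contact_force())
r.move_linear([*HOLE,.26],vel=.12)
r.move_to([.42,.0,.33],quat(10))
r.sleep(.3); print(r.current_t(),r.current_contact_force())
s=optics.get_image("scene"); t=optics.get_image("top")
a=cv2.resize(s["pixels"][100:300,200:400],(600,600),interpolation=cv2.INTER_CUBIC); save("s4.png",a)
import pickle; 
hsv=cv2.cvtColor(t["pixels"],cv2.COLOR_RGB2HSV).astype(int)
m=((hsv[...,0]<6)|(hsv[...,0]>174))&(hsv[...,1]>180)&(hsv[...,2]>90)
k,l,st,ce=cv2.connectedComponentsWithStats(m.astype(np.uint8))
for i in range(1,k):
    if st[i,4]>40: print("red",st[i],ce[i],world(t,*ce[i],.166),world(t,*ce[i]))
hs=cv2.cvtColor(s["pixels"],cv2.COLOR_RGB2HSV).astype(int)
m=(abs(hs[...,0]-110)<14)&(hs[...,1]>100)&(hs[...,2]>40); m[:150]=0;m[265:]=0;m[:,300:]&=True
k,l,st,ce=cv2.connectedComponentsWithStats(m.astype(np.uint8))
for i in range(1,k):
    if st[i,4]>25:
        P=np.array([world(s,x,y) for y,x in zip(*np.where(l==i))]); print("blue",st[i],P.min(0).round(3),P.max(0).round(3))
```

```text
0.601130752359345 [ 0.63431671 -0.07033608  0.04641318]
14.575 [-0.12171408 -0.53424301  0.57951507]
red [369 116  12  11  96] [374.6875  121.03125] [ 0.59499259 -0.281337    0.166     ] [ 0.59497484 -0.28132348  0.16605505]
blue [336 232  17   9  66] [ 0.573 -0.304  0.025] [ 0.593 -0.267  0.046]
```

View pics/s4.png

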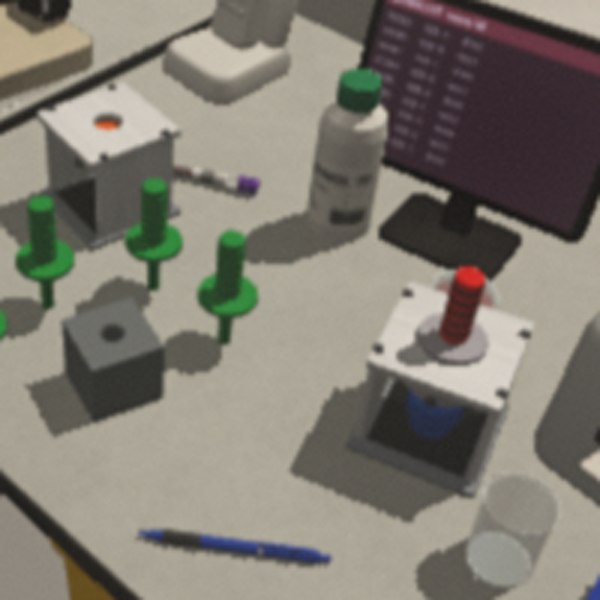

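The pin stands upright with its top at 0.166, as predicted for a seated collar. The adapter's top reads about 0.044–0.046, so it is on the pad, and the orange adapter is still in place.

```bash
python3 -c "
from h import *
r.hand_in(); print(r.current_t())"
```

```text
the job is handed in; nothing more can be done
the job is handed in; nothing more can be done
```

The red-handled pin is in the hole above the blue adapter, upright with its collar on the stand. The blue adapter has dropped onto the pad. I let go, moved the arm clear and handed the job in at about 15 s of the 35 s allowed.

- **Pin:** the collar met the stand at the predicted height with about 12 N. After release the grip top measured z = 0.166 m, exactly the seated height, within 2 mm of the hole centre.
- **Blue adapter:** its top read about 0.046 m, against 0.044 m expected when resting on the pad.
- **Left alone:** in the last scene picture the orange adapter is still in its stand. The three green pins in that view are standing and undisturbed; the fourth was outside the crop.
- **Disagreement:** I never saw the expected 3 to 8 N while pushing the adapter out. Force was read only between steps and stayed around 2 N or less until the collar landed. The pictures and depth readings still show the adapter down.

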